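Set a bearing ring up in the ring gauge

TASK

Get the bearing ring ready to be gauged: with the fingertips, slide the larger of the two rings on the granite plate until it lies against both stop pins, and only then push the gauge head along its slot until its plunger meets the ring and is pressed in about half of its 12 mm travel. Just push, gently: never grip or lift anything, and leave the small ring, the cage and everything else where they are. Finish with the hand clear.

Things in the scene. Friction and masses are not known exactly. Their poses are not given: they have to be found in the camera images.
- gauge: The ring gauge, fixed: a dark granite plate, 280 mm (its x) by 380 mm (its y), its top 40 mm above the table. Origin: under the plate's centre, at table height. Its y axis runs along the steel-lined slot from the gauge head towards the two stop pins, z up; turned by up to 0.3 rad from the world axes.
- seat (a point): Point on the plate's top where the centre of the large ring's underside lies when the ring touches both stop pins; x = 0, y = 115, z = 40 mm in the gauge's frame. The pins are upright steel dowels, 12 mm in diameter, standing 28 mm out of the plate, centres 29.7 mm either side of this point (gauge x) and 29.7 mm beyond it (gauge +y).
- ring: The ring to be gauged: the larger of the two steel bearing rings on the granite plate, outer diameter 72 mm, bore 56 mm, 22 mm high, lying flat, 0.2 to 0.4 kg; slides freely. Origin: centre of its underside. It starts 68 to 86 mm to one side of the slot, the smaller ring to the other side (either way round).
- head (a joint): Travel in m of the gauge head along the slot towards the pins (the gauge's +y), 0 to 0.155; starts at 0 to 0.04. The head is a steel slide block with, in front of it, a dial indicator lying face up (diameter 58 mm, top 27 mm above the plate). It drags with about 4 N and stays where it is left. With the ring against both pins the plunger tip meets the ring at about 0.129.
- head_back (a point): Middle of the slide block's rear face, upright and flat, turned away from the pins: the place to push. Block 44 mm wide, 26 mm long, 30 mm high; this point 15.5 mm above the plate, 119 mm behind the tip of the plunger while that is out. On the block stands a slackened dark knurled clamp screw, diameter 18 mm, top 44 mm above the plate.
- plunger_tip (a point): Front end of the indicator's round plunger tip (8 mm in diameter), on the line of the slot, 15 mm above the plate.
- plunger (a joint): How far the plunger is pressed into the indicator, in m: 0 fully out, 0.012 fully in. Soft spring, 0.4 N at the start, 1.1 N fully in. The dial's needle makes one turn over this travel.
- inner_ring: Bystander: the smaller bearing ring on the granite plate, ground steel, outer diameter 50 mm, bore 36 mm, 22 mm high, lying flat, with a groove round its outside. Origin: centre of its underside. Must be left where it stands.
- cage: Bystander: brass ball cage (a thin ring of bars), outer diameter 50 mm, 14 mm high, lying on the granite plate near one of its corners at the head end. Origin: centre of its underside. Must be left where it stands.
- hub: Bystander on the table: flanged steel hub, flange diameter 96 mm, upright tube diameter 25 mm, 112 mm high. Origin: centre of its underside. Must be left where it stands.
- housing: Bystander on the table: flanged steel housing, diameter 66 to 72 mm with a 100 mm flange half-way up, 86 mm high. Origin: centre of its underside. Must be left where it stands.
- shaft: Bystander on the table: upright stepped steel shaft, foot diameter 48 mm, 132 mm high. Origin: centre of its underside. Must be left where it stands.
- sleeve: Bystander on the table: cream plastic spacer sleeve, diameter 50 mm, 45 mm high. Origin: centre of its underside. Must be left where it stands.
- tweezers: Bystander on the table: dark steel tweezers lying flat, 135 mm long, 4 mm thick. Origin: about the middle, on the table. Must be left where it stands.
Mind the look-alikes: they are no part of the job. What is shaped like the ring but pink or yellow is not meant.

How it is judged:
On the way, in this order (a step that is already met when the one before it is completed fails the run):
1. the large ring lies against both stop pins while the plunger is still clear of it (horizontal distance between ring and seat below 0.0025 m and z of ring in the frame of seat below 0.003 m and angle between ring's own z axis and vertical below 0.05 rad and value of joint plunger below 0.001 m and horizontal distance between plunger_tip and ring above 0.04 m), for 0.2 s.
2. the gauge head is pushed up until the plunger is pressed about half-way by the ring (value of joint plunger between 0.003 and 0.009 m and horizontal distance between ring and seat below 0.0025 m), for 0.2 s.
At the end, for the whole second after the job is handed in: The large ring lies flat on the granite plate against both stop pins (its centre within 2.5 mm of the seat), the head's plunger rests on it pressed in by 3 to 9 mm of its 12 mm, and all is at rest with the hand clear (all of step 2 and z of ring in the frame of seat below 0.003 m and angle between ring's own z axis and vertical below 0.05 rad and linear speed of ring below 0.01 m/s and contact force between head and ring above 0.1 N); the robot touches nothing.
It fails at once if the large ring is lifted or tipped (more than 5 mm off the plate or 0.15 rad) (z of ring in the frame of seat above 0.005 m or angle between ring's own z axis and vertical above 0.15 rad).
It fails at once if the large ring is gripped or shoved hard (fingers on ring over 35 N) (contact force between the fingers and ring above 35 N).
It fails at once if the gauge head is gripped or shoved hard (fingers on head over 35 N) (contact force between the fingers and head above 35 N).
It fails at once if the small ring or the cage on the plate is disturbed (moved over 10 mm) (distance of any of inner_ring, cage from where it was at the start of the episode above 0.01 m).
It fails at once if something on the table is disturbed (moved over 15 mm) (distance of any of hub, housing, shaft, sleeve, tweezers from where it was at the start of the episode above 0.015 m).
It also fails if it takes over 58 s, if anything falls off the work surface, if the arm or the gripper's body presses on something with over 40 N, if the wrist force passes 120 N, or if a joint passes its speed limit or range.

ROBOT

A 6-joint arm with a two-finger parallel gripper is mounted at the origin on the work surface. World frame = base frame: x ahead of the robot, y to its left, z up, the work surface at z = 0. Lengths are in m, angles in rad, forces in N, time in s.
With the tool pointing down it reaches from about 0.25 to 0.775 m from the base axis. Payload 4 kg.
Tool frame: the origin (TCP) lies at the very end of the fingers, on their centre line; the grasp point (between the pads) lies 19 mm behind it (robot.hold_point_z is the distance from the TCP to the grasp point, in m); z points along the fingers, y is the line along which they close (so a half turn about z gives the same grasp; the last joint's range is limited). The gripper opens to 94 mm and grips with 3 to 60 N. Pads are 16 mm wide; open, the fingers measure 119 mm over their backs; the gripper's body (75 mm by 177 mm) begins 78 mm behind the grasp point.
Start: joints at [1.025, 0.087, 1.371, -0, 1.684, -0.103], TCP at [0.236, 0.497, 0.184] pointing down, gripper open.
Joint ranges: [-3.1, 3.1], [-0.76, 2.03], [0.27, 2.55], [-1.08, 4.22], [0.17, 2.65], [-2.57, 2.57]. Speed limits (rad/s): [2.79, 2.79, 3.14, 3.14, 3.14, 3.14].

INTERFACE

Orientations are given as [roll, pitch, yaw] about the fixed x, y, z axes, in that order (R = Rz(yaw) Ry(pitch) Rx(roll)).
In Python, from bench import robot gives the robot as it stands.
- The arm moves only by the tool carry_out, never from a script. Its argument "steps" is a list of rows, each a list of 3 entries, a list of its own where there are three numbers: the shift along the tool's x, y, z in m, then the turn about the tool's z in units of 10 degrees (1.0 is 10 degrees), then the closure, from -1 (fully open) to 1 (shut). In form: [[[tx, ty, tz], roll, jaw], ...]. A call has 1 to 10 rows; each row is the pose to reach, as a shift and turn from the pose commanded when the call began, along the tool's axes at that moment; what a row does not reach only later rows make up. A row lasts 1/8 s, in which the tool goes at most 62.5 mm and 10.7 degrees, less where a joint would pass 70% of its speed; a pose out of reach is approached as far as the arm can. A call with a gripper value outside its range is refused whole. The fingers move at their own pace and stop on an object; the grip force is fixed at half the most. Time passes only in rows, so rows that repeat a pose let the fingers close. It gives the time, the measured TCP pose, the force, the opening and the grip force at its end, in the units of the state.
- robot.get_obs(): the state, without advancing time (a new reading comes with each control period).
- robot.snapshot(name): name is "scene" or "top" or "wrist"; returns a dict with "image" (420x560x3 uint8, red, green, blue), "z_map" (420x560 float32, m along the optical axis (not along the pixel's ray), 0 where there is no reading), "mtx" (3x3 intrinsics, pixels), "R" (3x3) and "t" (3): a world point X has camera coordinates R X + t. Camera axes: x right, y down, z forward; pixel columns grow to the right and rows downward; lengths in m; the calibration is good to about 2 mm. A picture is of the moment at which its call begins.
- robot.close_job(): hands the job in; it is judged then, once.
The state is a dict: "time": time; "joint_positions": joint angles; "qvel": joint speeds; "joint_torque": joint torques, N m; "tool_pos": TCP position; "ee_rot": TCP orientation; "wrist_force": force on the tool from outside, world axes, zero at the start; "wrist_torque": the same for the moment, N m; "width": finger opening in m; "finger_force": force on a finger pad.
Only numpy, scipy, OpenCV 4.12 (cv2) and the standard library are available. Lean on these libraries where they do the work, as an engineer would, in place of code of your own. Each camera call takes 0.05 s, during which the arm holds its last target. There are 200 camera calls.

## Working session

There is one attempt and no reset: what is moved stays moved. The work goes in short steps, Python scripts to look and compute and a tool call to move; the robot and the scene stay as the last step left them, time stands still between calls to the robot, and variables do not carry over. Pictures are saved under pics/ and viewed, at most 10 in all, crops included, and the job is handed in when it is done.

Besides the shell and the picture viewer there is one more tool, called after ">>>" by a JSON object that holds its "op" and its "data", one argument or row to a line. carry_out: Moves the arm, as the interface text tells. Its arguments: {"type":"object","properties":{"steps":{"type":"array","items":{"type":"array"}}},"required":["steps"]}

```bash
mkdir -p pics && cat > h.py <<'E'
from bench import robot
import numpy as np, cv2
def snap(n):
    s=robot.snapshot(n); return s
def save(s,f,crop=None,k=1):
    im=s["image"][:,:,::-1]
    if crop: r0,r1,c0,c1=crop; im=im[r0:r1,c0:c1]
    if k!=1: im=cv2.resize(im,None,fx=k,fy=k,interpolation=cv2.INTER_CUBIC)
    cv2.imwrite("pics/"+f,im)
def world(s):
    z=s["z_map"]; v,u=np.mgrid[:z.shape[0],:z.shape[1]]
    K=s["mtx"]; c=np.stack([(u-K[0,2])/K[0,0]*z,(v-K[1,2])/K[1,1]*z,z],-1)
    W=(c-s["t"])@s["R"]; W[z==0]=np.nan; return W
def proj(s,X):
    c=s["R"]@np.asarray(X)+s["t"]; p=s["mtx"]@c; return p[:2]/p[2]
E
python3 - <<'E'
from h import *
s=snap("top"); save(s,"top.png"); np.savez("top.npz",**s)
a=snap("scene"); save(a,"scene.png")
W=world(s); print(np.nanmin(W.reshape(-1,3),0),np.nanmax(W.reshape(-1,3),0))
print({k:np.round(v,3) for k,v in robot.get_obs().items()})
E
```

```text
[-0.32482455 -1.50117112 -0.7762072 ] [1.79186012 1.41766438 0.59071858]
{'time': np.float64(0.1), 'joint_positions': array([ 1.025,  0.088,  1.372, -0.   ,  1.684, -0.103]), 'qvel': array([-0.001, -0.001, -0.004, -0.   , -0.001,  0.001]), 'joint_torque': array([ 3.0000e-03, -3.4125e+01, -3.0330e+01,  7.2000e-02,  3.0000e-02,
       -0.0000e+00]), 'tool_pos': array([0.235, 0.496, 0.183]), 'ee_rot': array([-3.14 , -0.   ,  2.699]), 'wrist_force': array([-0.538,  0.565, -0.299]), 'wrist_torque': array([-0.064, -0.008, -0.038]), 'finger_force': np.float64(0.0), 'width': np.float64(0.094)}
```

View pics/top.png

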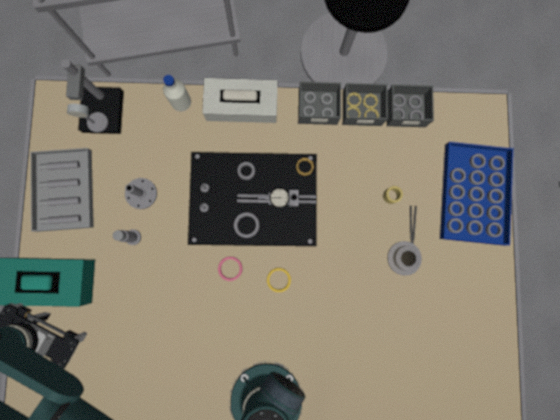

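The top view shows the large ring at (246,225), the small one at (246,171), the pins at (205,188) and (205,208), the head at about (285,198) and the cage at (305,167). The pink ring (230,268) and the yellow ring (279,280) are decoys on the table. The large ring is the only steel one on the plate with the right size. Next I measure and make the confirming crop.

```bash
python3 - <<'E'
from h import *
s=dict(np.load("top.npz")); W=world(s)
save(s,"crop.png",(140,260,180,330),5)
m=np.zeros(W.shape[:2],np.uint8); sub=(slice(145,255),slice(180,325))
pl=(W[...,2]>0.025)&(W[...,2]<0.1); m[sub]=pl[sub]
P=W[m>0][:,:2]; r=cv2.minAreaRect((P*1000).astype(np.float32)); print("plate",r)
print("z plate",np.median(W[m>0][:,2]))
hi=np.zeros_like(m); hi[sub]=(W[...,2]>0.05)[sub]
n,l,st,c=cv2.connectedComponentsWithStats(hi)
for i in range(1,n):
    if st[i,4]>3:
        Q=W[l==i]; (x,y),rad=cv2.minEnclosingCircle((Q[:,:2]*1000).astype(np.float32))
        print(c[i].round(1),st[i,4],"circ",round(x),round(y),round(rad,1),"ztop",Q[:,2].max().round(3))
E
```

```text
plate ((584.822265625, 56.70433044433594), (281.1322326660156, 380.87933349609375), 0.7929088473320007)
z plate 0.04041842844556337
[303.9 165.2] 66 circ 683 -95 24.9 ztop 0.06
[245.3 169.8] 123 circ 664 79 25.2 ztop 0.069
[203. 186.] 17 circ 612 200 5.7 ztop 0.071
[282.2 197.1] 472 circ 583 -18 60.6 ztop 0.09
[202.4 206.2] 17 circ 553 200 5.8 ztop 0.073
[245.7 224.1] 201 circ 504 72 36.0 ztop 0.07
```

View pics/crop.png

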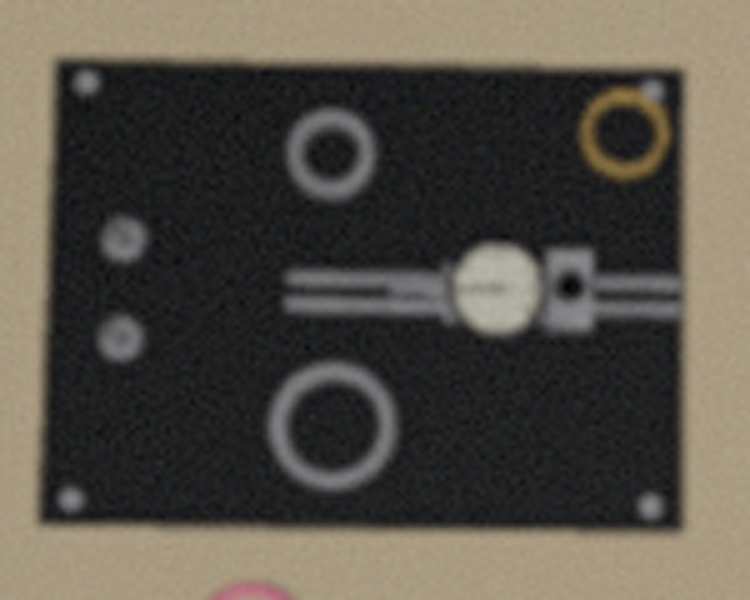

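View pics/scene.png

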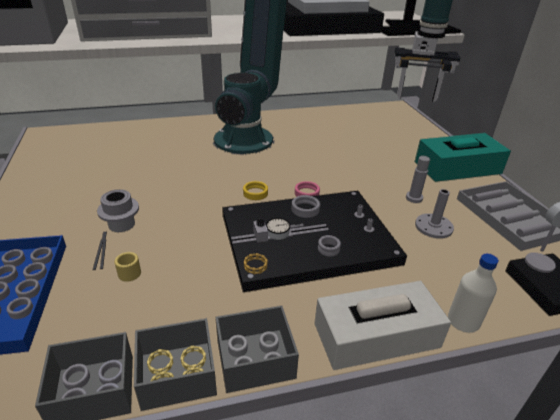

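The crop and the scene view confirm it. The steel ring at (504,72) mm has a measured radius of 36.0 mm, so it is the 72 mm ring. The small ring is at (664,79) mm with r = 25. The pins at (612,200) and (553,200) mm and the plate fit agree on a seat at about (583,171) mm.

Plan:
1. Put the shut fingers into the ring's bore.
2. Drag the ring to a waypoint at (583,130).
3. Move it in +y against the pins.

First I move above the ring with the jaws shut.

>>> {"op": "carry_out", "data": {
  "steps": [
    [[-0.424,-0.268,0],0,1],
    [[-0.424,-0.268,0],0,1],
    [[-0.424,-0.268,0],0,1],
    [[-0.424,-0.268,0],0,1],
    [[-0.424,-0.268,0],0,1],
    [[-0.424,-0.268,0],0,1],
    [[-0.424,-0.268,0],0,1],
    [[-0.424,-0.268,0],0,1],
    [[-0.424,-0.268,0],0,1],
    [[-0.424,-0.268,0],0,1]
  ]
}}

```text
time: 1.35
tool_pos: [0.5035, 0.0732, 0.183]
ee_rot: [-3.142, -0.002, 2.698]
wrist_force: [-0.2, 1.2, 0.6]
width: 0.0006
finger_force: 0.0
```

```bash
cat >> h.py <<'E'
def tool(dx,dy,yaw=None):
    y=robot.get_obs()["ee_rot"][2] if yaw is None else yaw
    return np.round([np.cos(y)*dx+np.sin(y)*dy, np.sin(y)*dx-np.cos(y)*dy],4)
def st():
    o=robot.get_obs(); print({k:np.round(o[k],4).tolist() for k in("time","tool_pos","ee_rot","wrist_force","width","finger_force")})
def comps(s,box,zmin=.05):
    W=world(s); hi=np.zeros(W.shape[:2],np.uint8)
    b=(W[...,2]>zmin)&(W[...,2]<.1)&(W[...,0]>box[0])&(W[...,0]<box[1])&(W[...,1]>box[2])&(W[...,1]<box[3]); hi[b]=1
    n,l,t,c=cv2.connectedComponentsWithStats(hi)
    for i in range(1,n):
        if t[i,4]>40:
            Q=W[l==i]; Q=Q[Q[:,2]>np.median(Q[:,2])-.004]
            (x,y),rad=cv2.minEnclosingCircle((Q[:,:2]*1000).astype(np.float32))
            print(c[i].round(),t[i,4],"circ",round(x,1),round(y,1),round(rad,1),"x",(Q[:,0].min()*1000).round(1),(Q[:,0].max()*1000).round(1),"y",(Q[:,1].min()*1000).round(1),(Q[:,1].max()*1000).round(1),"z",Q[:,2].max().round(3))
E
python3 - <<'E'
from h import *
s=snap("wrist"); save(s,"w1.png"); st(); comps(s,(.4,.75,-.15,.25))
E
```

```text
{'time': 1.4, 'tool_pos': [0.5033, 0.074, 0.1832], 'ee_rot': [3.1415, -0.0012, 2.6995], 'wrist_force': [-0.0588, -0.2012, 0.2281], 'width': 0.0007, 'finger_force': 0.0}
[277. 199.] 1618 circ 503.4 71.7 36.1 x 467.4 538.9 y 35.8 107.4 z 0.064
[410. 191.] 183 circ 552.8 199.9 6.5 x 546.4 558.2 y 193.7 205.7 z 0.07
[429. 239.] 189 circ 611.2 199.8 6.4 x 605.7 617.5 y 194.3 205.4 z 0.07
[222. 289.] 1121 circ 571.5 -36.1 41.3 x 556.1 588.6 y -77.3 5.1 z 0.071
```

View pics/w1.png

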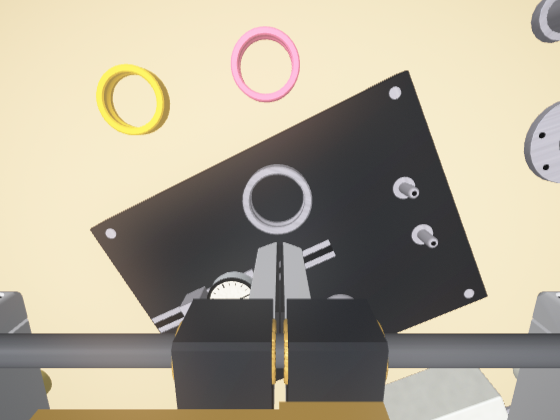

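The wrist view shows the large ring at pixel (277,199), measured at (503.4,71.7) with r = 36.1 mm. The pins are at (405,188) and (425,236). The shut fingers are over the bore, so I descend to about 7 mm above the plate.

>>> {"op": "carry_out", "data": {
  "steps": [
    [[-0.001,-0.002,0.04],0,1],
    [[-0.001,-0.002,0.08],0,1],
    [[-0.001,-0.002,0.1],0,1],
    [[-0.001,-0.002,0.12],0,1],
    [[-0.001,-0.002,0.13],0,1],
    [[-0.001,-0.002,0.136],0,1],
    [[-0.001,-0.002,0.136],0,1]
  ]
}}

```text
time: 2.28
tool_pos: [0.504, 0.0714, 0.0478]
ee_rot: [3.141, 0.0, 2.7]
wrist_force: [0.6, 0.7, -1.1]
width: 0.0002
finger_force: 0.0
```

```bash
python3 - <<'E'
from h import *
st(); s=snap("wrist"); comps(s,(.4,.75,-.15,.25))
print(tool(.079,.058,2.6985),tool(0,.01,2.6985),tool(.01,0,2.6985))
E
```

```text
{'time': 2.275, 'tool_pos': [0.504, 0.0714, 0.0478], 'ee_rot': [3.1414, 0.0002, 2.6996], 'wrist_force': [0.5709, 0.7268, -1.1366], 'width': 0.0002, 'finger_force': 0.0}
[277. 235.] 3588 circ 503.5 71.5 36.3 x 467.2 538.1 y 35.5 107.4 z 0.064
[497. 235.] 629 circ 552.2 199.1 6.3 x 546.1 558.4 y 193.2 205.3 z 0.069
[280. 254.] 906 circ 495.6 76.4 12.3 x 489.7 501.1 y 65.2 87.7 z 0.1
[519. 309.] 533 circ 610.9 199.3 6.2 x 605.0 616.4 y 193.9 205.2 z 0.069
[155. 397.] 1096 circ 561.8 -56.1 22.2 x 558.6 581.3 y -78.1 -34.1 z 0.071
[395. 407.] 372 circ 653.8 96.1 13.1 x 642.1 665.5 y 89.6 102.7 z 0.063
[-0.0465  0.0863] [0.0043 0.009 ] [-0.009   0.0043]
```

>>> {"op": "carry_out", "data": {
  "steps": [
    [[-0.003,0.005,0],0,1],
    [[-0.006,0.01,0],0,1],
    [[-0.008,0.015,0],0,1],
    [[-0.011,0.02,0],0,1],
    [[-0.013,0.025,0],0,1],
    [[-0.016,0.03,0],0,1],
    [[-0.019,0.035,0],0,1],
    [[-0.022,0.04,0],0,1],
    [[-0.024,0.045,0],0,1],
    [[-0.027,0.05,0],0,1]
  ]
}}

```text
time: 3.58
tool_pos: [0.5501, 0.1048, 0.0476]
ee_rot: [3.141, -0.0, 2.699]
wrist_force: [-0.7, -0.3, -0.0]
width: 0.0006
finger_force: 0.0
```

```bash
python3 - <<'E'
from h import *
st(); s=snap("wrist"); comps(s,(.4,.75,-.15,.25))
E
```

```text
{'time': 3.575, 'tool_pos': [0.5501, 0.1048, 0.0476], 'ee_rot': [3.1415, -0.0, 2.6988], 'wrist_force': [-0.6564, -0.2623, -0.0438], 'width': 0.0006, 'finger_force': 0.0}
[195. 205.] 4932 circ 503.8 71.4 36.3 x 467.6 539.8 y 35.5 107.5 z 0.064
[423. 192.] 553 circ 552.6 199.6 6.3 x 546.7 558.6 y 193.4 205.2 z 0.07
[280. 255.] 924 circ 541.7 109.8 12.4 x 535.8 547.1 y 98.6 121.1 z 0.1
[453. 273.] 558 circ 612.0 199.6 6.8 x 605.4 618.6 y 193.9 205.8 z 0.069
[137. 329.] 352 circ 565.4 -12.4 17.4 x 557.2 573.7 y -28.2 3.4 z 0.061
[108. 386.] 4537 circ 581.5 -37.3 43.3 x 563.1 613.9 y -78.5 3.8 z 0.085
[281. 392.] 122 circ 650.6 59.5 9.3 x 643.0 657.9 y 53.7 65.3 z 0.063
```

```bash
python3 - <<'E'
from h import *
s=snap("wrist"); save(s,"w2.png"); a=snap("scene"); save(a,"s2.png",(160,300,200,420),3.4)
W=world(s)
for v in range(180,300,8): print(v,W[v,280].round(3),W[v,268].round(3))
E
```

```text
180 [0.513 0.124 0.039] [0.51  0.117 0.039]
188 [0.518 0.122 0.04 ] [0.515 0.115 0.04 ]
196 [0.523 0.12  0.04 ] [0.52  0.113 0.04 ]
204 [0.528 0.117 0.04 ] [0.525 0.11  0.04 ]
212 [0.533 0.115 0.04 ] [0.53  0.108 0.039]
220 [0.538 0.112 0.039] [0.535 0.105 0.038]
228 [0.543 0.11  0.041] [0.54  0.103 0.04 ]
236 [0.549 0.108 0.039] [0.545 0.1   0.039]
244 [0.554 0.105 0.04 ] [0.539 0.104 0.072]
252 [0.543 0.11  0.082] [0.539 0.105 0.085]
260 [0.543 0.11  0.092] [0.539 0.105 0.095]
268 [0.543 0.11  0.101] [0.539 0.105 0.105]
276 [0.543 0.11  0.109] [0.54  0.105 0.112]
284 [0.544 0.109 0.115] [0.539 0.106 0.121]
292 [0.547 0.108 0.116] [0.54  0.106 0.127]
```

View pics/w2.png

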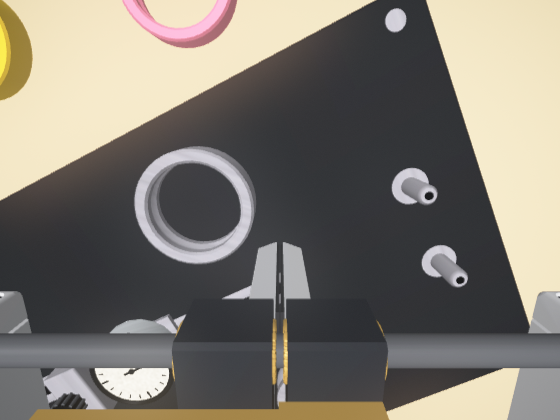

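View pics/s2.png

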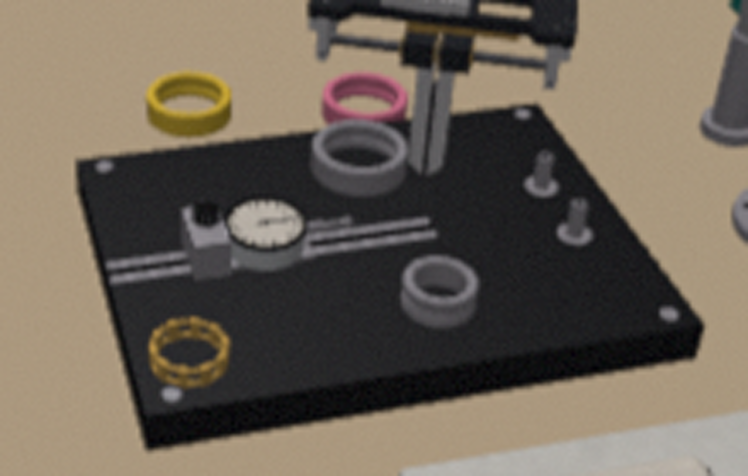

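```bash
python3 - <<'E'
from h import *
print(robot.hold_point_z)
s=snap("wrist"); W=world(s)
for z in(.0476,.067): print(z,proj(s,[.5501,.1048,z]),proj(s,[.543,.1085,z]))
for v in range(236,250): print(v,W[v,[266,270,274,290,294]].round(3)[:,2],W[v,270].round(3))
a=snap("scene"); A=world(a); d=np.hypot(A[...,0]-.550,A[...,1]-.105)
m=(d<.025)&(A[...,2]>.043); q=A[m]; print(np.sort(q[:,2])[:12].round(3)); print(np.argwhere(m).max(0), proj(a,[.5501,.1048,.0476]),proj(a,[.5501,.1048,.067]))
E
```

```text
0.0188
0.0476 [278.23401071 244.51827663] [278.69802795 233.15740445]
0.067 [278.14306092 256.41531968] [278.65066201 244.0956113 ]
236 [0.039 0.04  0.038 0.038 0.04 ] [0.545 0.101 0.04 ]
237 [0.039 0.04  0.04  0.039 0.04 ] [0.545 0.101 0.04 ]
238 [0.04  0.04  0.04  0.04  0.039] [0.546 0.1   0.04 ]
239 [0.039 0.04  0.041 0.039 0.04 ] [0.547 0.1   0.04 ]
240 [0.039 0.04  0.039 0.039 0.039] [0.547 0.1   0.04 ]
241 [0.04 0.04 0.04 0.04 0.04] [0.548 0.099 0.04 ]
242 [0.041 0.04  0.07  0.039 0.04 ] [0.549 0.099 0.04 ]
243 [0.039 0.041 0.071 0.041 0.039] [0.549 0.099 0.041]
244 [0.038 0.074 0.073 0.072 0.041] [0.538 0.105 0.074]
245 [0.075 0.074 0.074 0.075 0.04 ] [0.539 0.105 0.074]
246 [0.076 0.075 0.076 0.076 0.075] [0.539 0.105 0.075]
247 [0.078 0.078 0.078 0.078 0.078] [0.539 0.105 0.078]
248 [0.079 0.08  0.079 0.079 0.079] [0.538 0.105 0.08 ]
249 [0.08 0.08 0.08 0.08 0.08] [0.539 0.105 0.08 ]
[0.043 0.044 0.045 0.045 0.045 0.046 0.046 0.048 0.048 0.048 0.049 0.049]
[217 355] [323.48685568 215.5155665 ] [324.19906162 209.19945621]
```

The ring hasn't moved. Both cameras show the fingertips at z ≈ 0.066 while the TCP reads 0.048, so the real tips sit about 18 mm above the reported TCP. They passed over the ring (top at 0.062). I go back above the bore and descend lower, checking as I go.

>>> {"op": "carry_out", "data": {
  "steps": [
    [[0,0,-0.012],0,1],
    [[0.009,-0.016,-0.012],0,1],
    [[0.018,-0.034,-0.012],0,1],
    [[0.027,-0.05,-0.012],0,1],
    [[0.027,-0.05,-0.012],0,1],
    [[0.027,-0.05,0],0,1],
    [[0.027,-0.05,0.005],0,1],
    [[0.027,-0.05,0.005],0,1]
  ]
}}

```text
time: 4.82
tool_pos: [0.5035, 0.0712, 0.0414]
ee_rot: [-3.141, -0.002, 2.699]
wrist_force: [-0.3, 0.7, 0.1]
width: 0.0004
finger_force: 0.0
```

```bash
python3 - <<'E'
from h import *
st(); s=snap("wrist"); comps(s,(.4,.6,-.0,.25)); W=world(s); o=robot.get_obs()["tool_pos"]
f=(s["image"][230:262,255:305]); 
for c in(270,274,288):
    col=W[225:262,c,:]; print(c,[(225+i,col[i,2].round(3)) for i in range(8,30,2)])
E
```

```text
{'time': 4.825, 'tool_pos': [0.5035, 0.0712, 0.0414], 'ee_rot': [-3.1407, -0.002, 2.6991], 'wrist_force': [-0.3443, 0.7229, 0.1121], 'width': 0.0004, 'finger_force': 0.0}
[278. 239.] 3815 circ 503.5 71.3 36.2 x 467.5 538.6 y 35.4 107.5 z 0.064
[505. 239.] 685 circ 552.2 199.0 6.4 x 546.3 558.2 y 193.2 205.3 z 0.07
[279. 258.] 1204 circ 495.3 76.2 12.5 x 489.3 500.9 y 64.9 87.4 z 0.1
[280. 371.] 47 circ 583.8 34.4 3.8 x 580.8 586.3 y 31.4 37.3 z 0.059
270 [(233, np.float64(0.04)), (235, np.float64(0.04)), (237, np.float64(0.041)), (239, np.float64(0.04)), (241, np.float64(0.04)), (243, np.float64(0.04)), (245, np.float64(0.068)), (247, np.float64(0.072)), (249, np.float64(0.074)), (251, np.float64(0.078)), (253, np.float64(0.08))]
274 [(233, np.float64(0.04)), (235, np.float64(0.039)), (237, np.float64(0.041)), (239, np.float64(0.041)), (241, np.float64(0.04)), (243, np.float64(0.066)), (245, np.float64(0.069)), (247, np.float64(0.072)), (249, np.float64(0.074)), (251, np.float64(0.078)), (253, np.float64(0.08))]
288 [(233, np.float64(0.039)), (235, np.float64(0.04)), (237, np.float64(0.039)), (239, np.float64(0.04)), (241, np.float64(0.041)), (243, np.float64(0.065)), (245, np.float64(0.068)), (247, np.float64(0.072)), (249, np.float64(0.076)), (251, np.float64(0.076)), (253, np.float64(0.079))]
```

>>> {"op": "carry_out", "data": {
  "steps": [
    [[0,0,0.002],0,1],
    [[0,0,0.004],0,1],
    [[0,0,0.006],0,1],
    [[0,0,0.008],0,1],
    [[0,0,0.008],0,1]
  ]
}}

```text
time: 5.5
tool_pos: [0.5038, 0.0709, 0.0344]
ee_rot: [-3.141, -0.0, 2.699]
wrist_force: [0.4, 0.5, -0.2]
width: 0.0003
finger_force: 0.0
```

>>> {"op": "carry_out", "data": {
  "steps": [
    [[0,0,0.001],0,1],
    [[0,0,0.002],0,1],
    [[0,0,0.002],0,1]
  ]
}}

```text
time: 5.88
tool_pos: [0.5039, 0.0709, 0.0325]
ee_rot: [3.142, -0.0, 2.699]
wrist_force: [0.4, -0.5, 0.9]
width: 0.0007
finger_force: 0.0
```

```bash
python3 - <<'E'
from h import *
st(); s=snap("wrist"); W=world(s)
for c in(272,274,288): print([(v,W[v,c,2].round(3)) for v in range(239,250)])
E
```

```text
{'time': 5.875, 'tool_pos': [0.5039, 0.0709, 0.0325], 'ee_rot': [3.1416, -0.0001, 2.6988], 'wrist_force': [0.3914, -0.53, 0.9434], 'width': 0.0007, 'finger_force': 0.0}
[(239, np.float64(0.039)), (240, np.float64(0.04)), (241, np.float64(0.038)), (242, np.float64(0.04)), (243, np.float64(0.056)), (244, np.float64(0.058)), (245, np.float64(0.06)), (246, np.float64(0.061)), (247, np.float64(0.061)), (248, np.float64(0.063)), (249, np.float64(0.065))]
[(239, np.float64(0.039)), (240, np.float64(0.04)), (241, np.float64(0.04)), (242, np.float64(0.054)), (243, np.float64(0.056)), (244, np.float64(0.057)), (245, np.float64(0.059)), (246, np.float64(0.061)), (247, np.float64(0.063)), (248, np.float64(0.064)), (249, np.float64(0.066))]
[(239, np.float64(0.04)), (240, np.float64(0.04)), (241, np.float64(0.039)), (242, np.float64(0.04)), (243, np.float64(0.055)), (244, np.float64(0.058)), (245, np.float64(0.06)), (246, np.float64(0.061)), (247, np.float64(0.062)), (248, np.float64(0.064)), (249, np.float64(0.065))]
```

The offset is confirmed: no contact at a reported 0.0325, with the tips at about 0.053. I go 5 mm lower and then drag.

>>> {"op": "carry_out", "data": {
  "steps": [
    [[0,0,0.002],0,1],
    [[0,0,0.004],0,1],
    [[0,0,0.005],0,1],
    [[-0.003,0.005,0.005],0,1],
    [[-0.006,0.01,0.005],0,1],
    [[-0.008,0.015,0.005],0,1],
    [[-0.011,0.02,0.005],0,1],
    [[-0.013,0.025,0.005],0,1],
    [[-0.016,0.03,0.005],0,1]
  ]
}}

```text
time: 7.05
tool_pos: [0.5314, 0.0914, 0.0275]
ee_rot: [-3.141, -0.0, 2.699]
wrist_force: [-2.9, -1.4, 1.6]
width: 0.0003
finger_force: 1.5
```

```bash
python3 - <<'E'
from h import *
st(); s=snap("wrist"); comps(s,(.4,.6,-.0,.25))
E
```

```text
{'time': 7.05, 'tool_pos': [0.5314, 0.0914, 0.0275], 'ee_rot': [-3.1414, -0.0005, 2.6989], 'wrist_force': [-2.9238, -1.4114, 1.6016], 'width': 0.0003, 'finger_force': 1.5387}
[262. 245.] 6273 circ 520.8 84.0 36.2 x 484.7 551.9 y 48.0 119.9 z 0.1
[472. 220.] 761 circ 552.3 199.3 6.2 x 546.4 558.3 y 193.2 205.4 z 0.07
[171. 378.] 41 circ 569.2 1.1 3.2 x 566.1 572.3 y 0.0 2.1 z 0.067
```

The ring follows, now at (521,84). I continue to the waypoint.

>>> {"op": "carry_out", "data": {
  "steps": [
    [[-0.003,0.006,0],0,1],
    [[-0.006,0.012,0],0,1],
    [[-0.009,0.018,0],0,1],
    [[-0.013,0.024,0],0,1],
    [[-0.016,0.03,0],0,1],
    [[-0.019,0.037,0],0,1],
    [[-0.022,0.043,0],0,1],
    [[-0.026,0.05,0],0,1],
    [[-0.029,0.055,0],0,1],
    [[-0.032,0.061,0],0,1]
  ]
}}

```text
time: 8.35
tool_pos: [0.5867, 0.1328, 0.0276]
ee_rot: [-3.142, -0.0, 2.699]
wrist_force: [-2.0, -1.6, 1.2]
width: 0.0007
finger_force: 1.4
```

```bash
python3 - <<'E'
from h import *
st(); s=snap("wrist"); comps(s,(.5,.64,.05,.25)); np.savez("w.npz",**s)
E
```

```text
{'time': 8.35, 'tool_pos': [0.5867, 0.1328, 0.0276], 'ee_rot': [-3.1416, -0.0, 2.6987], 'wrist_force': [-2.0245, -1.6083, 1.1567], 'width': 0.0007, 'finger_force': 1.4225}
[366. 161.] 603 circ 552.8 199.4 6.1 x 546.9 558.8 y 193.3 205.2 z 0.071
[261. 246.] 6180 circ 576.6 124.2 36.3 x 540.8 606.8 y 88.6 160.4 z 0.1
[405. 256.] 644 circ 612.1 200.3 6.3 x 605.9 617.6 y 194.0 205.9 z 0.07
```

>>> {"op": "carry_out", "data": {
  "steps": [
    [[0.003,0.004,0],0,1],
    [[0.005,0.008,0],0,1],
    [[0.007,0.012,0],0,1],
    [[0.009,0.016,0],0,1],
    [[0.011,0.02,0],0,1],
    [[0.013,0.024,0],0,1],
    [[0.015,0.027,0],0,1],
    [[0.017,0.031,0],0,1],
    [[0.019,0.035,0],0,1],
    [[0.0215,0.0385,0],0,1]
  ]
}}

```text
time: 9.65
tool_pos: [0.5835, 0.1769, 0.0276]
ee_rot: [3.141, 0.0, 2.699]
wrist_force: [0.7, -1.7, -0.1]
width: 0.0007
finger_force: 1.0
```

```bash
python3 - <<'E'
from h import *
st(); s=snap("wrist"); comps(s,(.5,.66,.05,.25))
E
```

```text
{'time': 9.65, 'tool_pos': [0.5835, 0.1769, 0.0276], 'ee_rot': [3.1414, 0.0002, 2.6989], 'wrist_force': [0.747, -1.6988, -0.1277], 'width': 0.0007, 'finger_force': 0.989}
[264. 246.] 6212 circ 570.5 168.6 41.5 x 543.0 608.2 y 128.9 205.4 z 0.1
[334. 287.] 454 circ 611.7 200.4 6.0 x 606.0 615.1 y 194.5 206.1 z 0.069
[171. 403.] 157 circ 642.0 70.6 7.4 x 639.2 646.6 y 63.5 77.6 z 0.063
```

The ring is at about (579,165), nearly on the left pin. From here I creep in +y in 1 mm steps.

>>> {"op": "carry_out", "data": {
  "steps": [
    [[0.0004,0.001,0],0,1],
    [[0.0009,0.0018,0],0,1],
    [[0.0013,0.0027,0],0,1],
    [[0.0017,0.0036,0],0,1],
    [[0.002,0.0045,0],0,1]
  ]
}}

```text
time: 10.32
tool_pos: [0.5835, 0.1811, 0.0276]
ee_rot: [-3.141, 0.0, 2.699]
wrist_force: [0.0, -4.2, 1.2]
width: 0.0004
finger_force: 2.0
```

```bash
cat >> h.py <<'E'
def ringfit(s,g):
    "fit ring centre from top-face points (z~.062) using outer/inner radii around guess g"
    from scipy.optimize import minimize
    W=world(s); q=W[(abs(W[...,2]-.0625)<.004)]; q=q[np.hypot(q[:,0]-g[0],q[:,1]-g[1])<.039][:,:2]
    # exclude pins / fingers by radius window
    f=lambda c:-np.sum((lambda r:1/(1+np.exp(-(r-.0275)/.0006))/(1+np.exp((r-.0365)/.0006)))(np.hypot(*(q-c).T)))
    r=minimize(f,g,method="Nelder-Mead",options=dict(initial_simplex=np.array(g)+np.array([[0,0],[.004,0],[0,.004]])))
    print("ring",(r.x*1000).round(1),len(q),round(-r.fun))
E
python3 - <<'E'
from h import *
st(); s=snap("wrist"); ringfit(s,[.581,.169])
E
```

```text
{'time': 10.325, 'tool_pos': [0.5835, 0.1811, 0.0276], 'ee_rot': [-3.1411, 0.0001, 2.6985], 'wrist_force': [0.0028, -4.1565, 1.1673], 'width': 0.0004, 'finger_force': 1.9592}
ring [581.4 169.1] 3455 2990
```

>>> {"op": "carry_out", "data": {
  "steps": [
    [[0.0004,0.0009,0],0,1],
    [[0.0004,0.0009,0],0,1]
  ]
}}

```text
time: 10.62
tool_pos: [0.5836, 0.1825, 0.0276]
ee_rot: [-3.142, 0.0, 2.699]
wrist_force: [-0.4, -4.4, 0.5]
width: 0.0005
finger_force: 2.0
```

>>> {"op": "carry_out", "data": {
  "steps": [
    [[0.0004,0.0009,0],0,1],
    [[0.0004,0.0009,0],0,1]
  ]
}}

```text
time: 10.88
tool_pos: [0.5836, 0.1826, 0.0275]
ee_rot: [-3.14, 0.001, 2.699]
wrist_force: [0.1, -5.7, 0.3]
width: 0.0005
finger_force: 2.9
```

>>> {"op": "carry_out", "data": {
  "steps": [
    [[0.0004,0.0009,0],0,1],
    [[0.0004,0.0009,0],0,1]
  ]
}}

```text
time: 11.12
tool_pos: [0.5836, 0.1827, 0.0276]
ee_rot: [-3.139, 0.001, 2.698]
wrist_force: [-0.2, -7.4, 0.1]
width: 0.0004
finger_force: 3.8
```

```bash
python3 - <<'E'
from h import *
st(); s=snap("wrist"); ringfit(s,[.581,.169]); comps(s,(.5,.66,.19,.25),.066)
E
```

```text
{'time': 11.125, 'tool_pos': [0.5836, 0.1827, 0.0276], 'ee_rot': [-3.1386, 0.0011, 2.6984], 'wrist_force': [-0.1689, -7.4466, 0.1317], 'width': 0.0004, 'finger_force': 3.7547}
ring [582.9 170.6] 3395 2961
[281. 209.] 361 circ 552.8 199.6 6.0 x 546.8 558.6 y 193.8 205.3 z 0.069
[294. 269.] 648 circ 578.2 194.6 5.3 x 575.2 581.3 y 190.0 199.3 z 0.1
[328. 295.] 83 circ 609.6 201.3 5.4 x 606.5 612.4 y 196.6 206.0 z 0.069
```

The ring is seated at (582.9,170.6) and resists with 7 N. I back off to the bore's middle, lift, and go behind the head.

>>> {"op": "carry_out", "data": {
  "steps": [
    [[-0.002,-0.005,0],0,1],
    [[-0.0055,-0.0118,0],0,1],
    [[-0.0055,-0.0118,0],0,1],
    [[-0.0055,-0.0118,-0.015],0,1],
    [[-0.0055,-0.0118,-0.04],0,1],
    [[-0.0055,-0.0118,-0.08],0,1],
    [[-0.0055,-0.0118,-0.08],0,1]
  ]
}}

```text
time: 12.05
tool_pos: [0.5867, 0.1725, 0.1135]
ee_rot: [3.135, 0.008, 2.699]
wrist_force: [0.3, 0.0, 0.7]
width: 0.0002
finger_force: 0.0
```

```bash
python3 - <<'E'
from h import *
st(); s=snap("wrist"); ringfit(s,[.581,.169]); comps(s,(.5,.66,-.15,.25),.065)
p=robot.get_obs()["tool_pos"]; print(tool(.5845-p[0],-.112-p[1]))
E
```

```text
{'time': 12.05, 'tool_pos': [0.5867, 0.1725, 0.1135], 'ee_rot': [3.1349, 0.0082, 2.6992], 'wrist_force': [0.272, 0.038, 0.7496], 'width': 0.0002, 'finger_force': 0.0}
ring [582.7 170.6] 1989 1865
[291. 170.] 185 circ 552.9 199.5 5.9 x 547.1 558.8 y 193.9 205.2 z 0.07
[322. 235.] 159 circ 611.9 200.3 6.0 x 605.8 617.9 y 194.4 206.2 z 0.07
[ 55. 313.] 853 circ 581.8 -27.4 35.4 x 556.8 612.4 y -62.8 7.9 z 0.078
[-0.1211 -0.257 ]
```

The ring is still seated at (582.7,170.6). The pins put the seat at (582.7,170.2). Now behind the head, staying high.

>>> {"op": "carry_out", "data": {
  "steps": [
    [[-0.121,-0.257,0],0,1],
    [[-0.121,-0.257,0],0,1],
    [[-0.121,-0.257,0],0,1],
    [[-0.121,-0.257,0],0,1],
    [[-0.121,-0.257,0],0,1],
    [[-0.121,-0.257,0],0,1],
    [[-0.121,-0.257,0],0,1],
    [[-0.121,-0.257,0],0,1]
  ]
}}

```text
time: 13.1
tool_pos: [0.5827, -0.1109, 0.1072]
ee_rot: [3.141, -0.001, 2.701]
wrist_force: [0.3, 0.1, -0.9]
width: 0.0007
finger_force: 0.0
```

```bash
python3 - <<'E'
from h import *
st(); s=snap("wrist"); comps(s,(.5,.66,-.15,.25),.05); W=world(s)
for x in(.57,.58,.59,.6):
    m=(abs(W[...,0]-x)<.003)&(W[...,2]>.064)&(W[...,2]<.073)&(W[...,1]<-.04)&(W[...,1]>-.1); print(x,W[m][:,1].min() if m.any() else None)
s=snap("top"); comps(s,(.5,.7,-.12,.25),.05)
E
```

```text
{'time': 13.1, 'tool_pos': [0.5827, -0.1109, 0.1072], 'ee_rot': [3.1411, -0.0009, 2.7009], 'wrist_force': [0.3045, 0.1164, -0.8906], 'width': 0.0007, 'finger_force': 0.0}
[372. 184.] 7037 circ 584.4 -37.8 44.4 x 555.9 613.7 y -77.6 6.5 z 0.085
[525. 199.] 981 circ 655.9 75.8 23.8 x 638.8 660.0 y 52.4 99.2 z 0.064
[329. 289.] 61 circ 659.8 -96.6 9.2 x 657.6 660.0 y -105.7 -87.4 z 0.054
0.57 -0.07756042930535628
0.58 -0.07749208376664048
0.59 -0.07717095307395194
0.6 -0.07716773026147496
[245. 170.] 122 circ 664.5 78.8 25.6 x 639.0 688.1 y 56.1 103.5 z 0.067
[211. 196.] 235 circ 583.0 177.6 42.6 x 547.2 619.3 y 135.2 206.3 z 0.073
[278. 197.] 346 circ 594.7 -10.1 47.7 x 558.1 611.5 y -56.8 36.3 z 0.073
```

The rear face is at y = -77.5, so the tip is at about 41.5 and roughly 99 mm of push is needed. Descending behind the block.

>>> {"op": "carry_out", "data": {
  "steps": [
    [[-0.001,0,0.03],0,1],
    [[-0.001,0,0.055],0,1],
    [[-0.001,0,0.068],0,1],
    [[-0.001,0,0.072],0,1],
    [[-0.001,0,0.072],0,1],
    [[0.002,0.004,0.072],0,1],
    [[0.004,0.009,0.072],0,1],
    [[0.006,0.013,0.072],0,1]
  ]
}}

```text
time: 14.2
tool_pos: [0.5832, -0.0979, 0.0361]
ee_rot: [3.141, 0.001, 2.699]
wrist_force: [-0.2, -0.5, -0.1]
width: 0.0005
finger_force: 0.0
```

>>> {"op": "carry_out", "data": {
  "steps": [
    [[0.002,0.0045,0],0,1],
    [[0.004,0.009,0],0,1],
    [[0.006,0.0135,0],0,1],
    [[0.008,0.018,0],0,1],
    [[0.01,0.0225,0],0,1],
    [[0.012,0.027,0],0,1]
  ]
}}

```text
time: 14.95
tool_pos: [0.5831, -0.0686, 0.0356]
ee_rot: [-3.141, -0.001, 2.699]
wrist_force: [-3.3, -3.5, 2.2]
width: 0.0005
finger_force: 2.1
```

```bash
cat >> h.py <<'E'
def back(s):
    W=world(s); o=[]
    for x in(.565,.57,.595,.6):
        m=(abs(W[...,0]-x)<.003)&(W[...,2]>.0655)&(W[...,2]<.0735)&(W[...,1]<.1)&(W[...,1]>-.1); o.append(W[m][:,1].min().round(4) if m.any() else None)
    print("back",o)
E
python3 - <<'E'
from h import *
st(); s=snap("wrist"); back(s); save(s,"w3.png")
E
```

```text
{'time': 14.95, 'tool_pos': [0.5831, -0.0686, 0.0356], 'ee_rot': [-3.141, -0.0009, 2.6988], 'wrist_force': [-3.2741, -3.5384, 2.1762], 'width': 0.0005, 'finger_force': 2.1263}
back [np.float64(-0.0529), np.float64(-0.0747), np.float64(-0.0525), np.float64(-0.0524)]
```

View pics/w3.png

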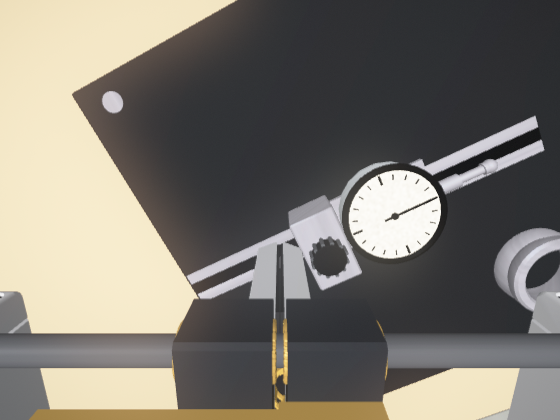

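The fingers push the block squarely. The plunger is at (490,165), out and clear, and the needle is at rest. The back is at y = -52.6 and the target is about 21.6.

>>> {"op": "carry_out", "data": {
  "steps": [
    [[0.0021,0.0045,0],0,1],
    [[0.0043,0.009,0],0,1],
    [[0.0064,0.0136,0],0,1],
    [[0.0086,0.0181,0],0,1],
    [[0.0107,0.0226,0],0,1],
    [[0.0128,0.0271,0],0,1],
    [[0.015,0.0316,0],0,1],
    [[0.0171,0.0362,0],0,1],
    [[0.0193,0.0407,0],0,1],
    [[0.0214,0.0452,0],0,1]
  ]
}}

```text
time: 16.25
tool_pos: [0.583, -0.0185, 0.0354]
ee_rot: [-3.141, -0.001, 2.699]
wrist_force: [-3.0, -3.8, 1.8]
width: 0.0008
finger_force: 2.1
```

```bash
python3 - <<'E'
from h import *
st(); s=snap("wrist"); back(s); W=world(s); comps(s,(.57,.6,.02,.135),.049)
b=(abs(W[...,0]-.583)<.006)&(W[...,2]>.052)&(W[...,2]<.066)&(W[...,1]>.05)
print(np.histogram(W[b][:,1],np.arange(.06,.2,.005))); ringfit(s,[.583,.170])
E
```

```text
{'time': 16.25, 'tool_pos': [0.583, -0.0185, 0.0354], 'ee_rot': [-3.1411, -0.0013, 2.6989], 'wrist_force': [-2.9712, -3.8418, 1.7792], 'width': 0.0008, 'finger_force': 2.1263}
back [np.float64(-0.0029), np.float64(-0.0242), np.float64(-0.0023), np.float64(-0.0023)]
[529. 146.] 354 circ 582.3 134.7 8.6 x 573.7 591.0 y 133.0 135.0 z 0.062
[401. 211.] 6195 circ 585.2 49.2 32.4 x 570.0 600.0 y 20.0 81.7 z 0.084
(array([177, 189, 189, 161,  62, 131, 119,  83,  88, 117, 119,   4,   0,
         0, 227, 273,  65,   0,   0,   0,   0,   0,   0,   0,   0,   0,
         0,   0]), array([0.06 , 0.065, 0.07 , 0.075, 0.08 , 0.085, 0.09 , 0.095, 0.1  ,
       0.105, 0.11 , 0.115, 0.12 , 0.125, 0.13 , 0.135, 0.14 , 0.145,
       0.15 , 0.155, 0.16 , 0.165, 0.17 , 0.175, 0.18 , 0.185, 0.19 ,
       0.195, 0.2  ]))
ring [582.2 169. ] 1750 1661
```

The tip is at about 116.5 and the ring edge at about 134.4, a gap of 18 mm. I push 20 mm and check.

>>> {"op": "carry_out", "data": {
  "steps": [
    [[0.0017,0.0036,0],0,1],
    [[0.0034,0.0072,0],0,1],
    [[0.0051,0.0108,0],0,1],
    [[0.0064,0.0136,0],0,1],
    [[0.0073,0.0154,0],0,1],
    [[0.0081,0.0172,0],0,1],
    [[0.0086,0.0181,0],0,1],
    [[0.0086,0.0181,0],0,1]
  ]
}}

```text
time: 17.3
tool_pos: [0.5832, 0.0013, 0.0353]
ee_rot: [-3.141, -0.001, 2.699]
wrist_force: [-2.8, -3.9, 0.6]
width: 0.0004
finger_force: 2.1
```

```bash
python3 - <<'E'
from h import *
st(); s=snap("wrist"); back(s); save(s,"w4.png"); ringfit(s,[.583,.170])
E
```

```text
{'time': 17.3, 'tool_pos': [0.5832, 0.0013, 0.0353], 'ee_rot': [-3.1411, -0.0009, 2.6988], 'wrist_force': [-2.7941, -3.9407, 0.5998], 'width': 0.0004, 'finger_force': 2.0548}
back [np.float64(0.0169), np.float64(-0.0045), np.float64(0.0175), np.float64(0.0175)]
ring [582.3 169.4] 2976 2800
```

View pics/w4.png

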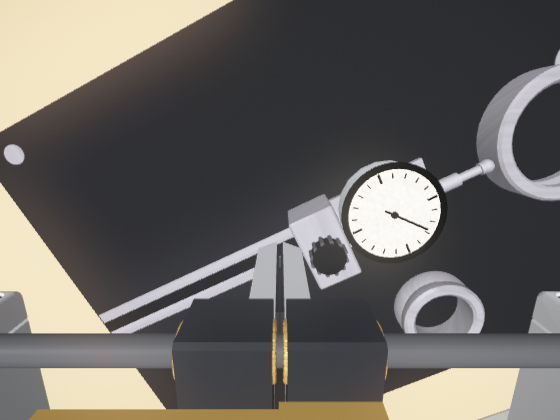

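The needle has turned from (435,198) to (428,230), about 48° clockwise, so the plunger is pressed in about 1.6 mm. That matches the calculation. 4.4 mm more.

>>> {"op": "carry_out", "data": {
  "steps": [
    [[0.0006,0.0013,0],0,1],
    [[0.0011,0.0024,0],0,1],
    [[0.0016,0.0034,0],0,1],
    [[0.0019,0.004,0],0,1],
    [[0.0019,0.004,0],0,1],
    [[0.0019,0.004,0],0,1]
  ]
}}

```text
time: 18.1
tool_pos: [0.5832, 0.0055, 0.0353]
ee_rot: [-3.141, -0.001, 2.699]
wrist_force: [-2.9, -4.1, 1.3]
width: 0.0006
finger_force: 2.2
```

```bash
python3 - <<'E'
from h import *
st(); s=snap("wrist"); back(s); save(s,"w5.png",(130,310,300,560),3); ringfit(s,[.583,.170])
E
```

```text
{'time': 18.1, 'tool_pos': [0.5832, 0.0055, 0.0353], 'ee_rot': [-3.1409, -0.0009, 2.6987], 'wrist_force': [-2.9163, -4.1159, 1.345], 'width': 0.0006, 'finger_force': 2.2427}
back [np.float64(0.0211), np.float64(-0.0003), np.float64(0.0217), np.float64(0.0217)]
ring [582.4 169.4] 3204 3009
```

View pics/w5.png

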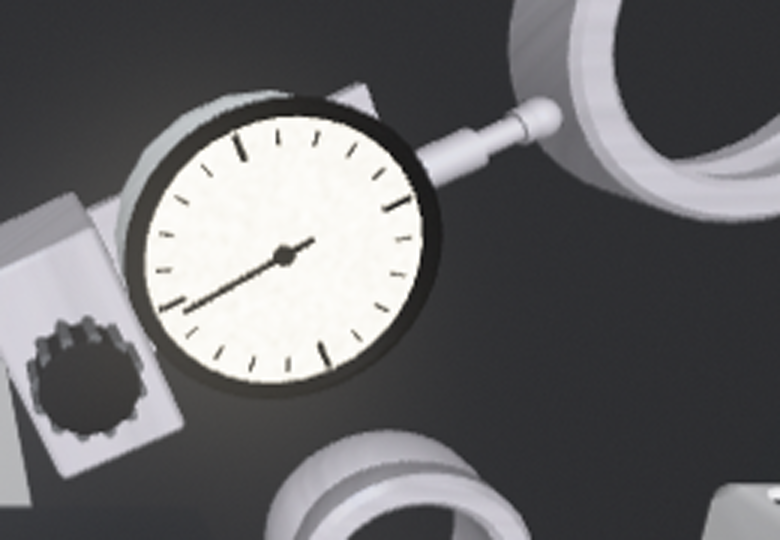

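The needle is almost half a turn round, from (285,255) to (185,312), so the plunger is pressed in about 5.8 mm. I back off straight, then lift clear.

>>> {"op": "carry_out", "data": {
  "steps": [
    [[-0.002,-0.0045,0],0,1],
    [[-0.006,-0.014,0],0,1],
    [[-0.013,-0.027,0],0,1],
    [[-0.013,-0.027,0],0,1],
    [[-0.013,-0.027,-0.03],0,1],
    [[-0.013,-0.027,-0.08],0,1],
    [[-0.013,-0.027,-0.12],0,1],
    [[-0.013,-0.027,-0.12],0,1],
    [[-0.013,-0.027,-0.12],0,1]
  ]
}}

```text
time: 19.27
tool_pos: [0.5833, -0.0241, 0.1544]
ee_rot: [-3.142, -0.002, 2.699]
wrist_force: [0.4, -0.2, -1.5]
width: 0.0002
finger_force: 0.0
```

```bash
python3 - <<'E'
from h import *
st(); s=snap("wrist"); back(s); save(s,"w6.png"); ringfit(s,[.583,.170]); comps(s,(.5,.72,-.15,.25),.066)
comps(snap("top"),(.5,.72,-.15,.25))
E
```

```text
{'time': 19.275, 'tool_pos': [0.5833, -0.0241, 0.1544], 'ee_rot': [-3.1415, -0.0015, 2.6988], 'wrist_force': [0.4005, -0.1995, -1.4927], 'width': 0.0002, 'finger_force': 0.0}
back [np.float64(0.0212), np.float64(0.0213), np.float64(0.0216), np.float64(0.0217)]
ring [582.4 169.7] 2471 2236
[508.  65.] 165 circ 552.5 199.1 6.2 x 546.9 558.4 y 193.2 204.3 z 0.07
[526. 132.] 141 circ 612.1 199.7 5.9 x 606.3 617.8 y 193.9 204.9 z 0.07
[338. 183.] 1433 circ 583.9 34.5 24.5 x 561.9 606.2 y 21.2 50.4 z 0.086
[241. 167.] 62 circ 666.5 81.4 24.7 x 644.5 687.8 y 68.8 103.3 z 0.068
[224. 196.] 430 circ 582.9 139.3 73.2 x 547.2 618.4 y 71.9 205.9 z 0.072
[260. 197.] 97 circ 584.3 34.5 23.3 x 562.1 606.6 y 23.9 41.4 z 0.09
```

View pics/w6.png

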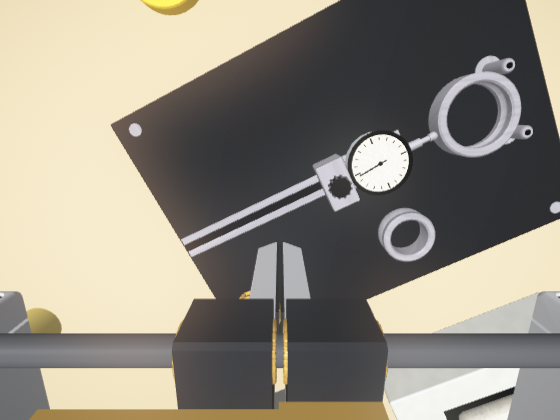

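The ring lies against both pins at (495,65) and (522,132). The plunger rests on it with the needle still at half a turn, and the hand is clear. Handing in.

```bash
python3 -c "
from bench import robot
print(robot.close_job())"
```

```text
the job is handed in; nothing more can be done
None
```

I handed the job in at about 19 s: the large ring lies against both stop pins, the plunger is pressed in about 6 mm (needle at about half a turn), and the hand is clear; the hand-in call returned no verdict.

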